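# Press a circuit-board carrier down onto its test probes

## Task

The press block has been left lying on its side: stand it up on its foot on the worktop, let go, and take it again from above by its handle. With its foot, press the sprung board carrier of the test jig squarely down, firmly but without forcing it, until it bottoms out level on its stops and both spring bolts have snapped over it; do not press with the fingers. Then stand the press block upright on the worktop beside the jig and let go, leaving everything else where it is.

Things in the scene. Friction and masses are not known exactly. Their poses are not given: they have to be found in the camera images.
- jig: test jig fixed to the worktop: grey plinth 130 (x) x 212 (y) x 30 mm high; origin at the centre of its underside, on the worktop; z up, y along its long side. Guide cheeks amid the long sides (46 mm long, inner faces at x = +-46, tops 80 mm above the worktop); end uprights (inner faces at y = +-61, 80 mm wide, tops 74 to 83 mm above the worktop) carry the spring bolts.
- carrier: black sprung plate 90 (x) x 120 (y) x 8 mm with a small green board on top, lying loose between cheeks and uprights on four sprung pins; origin at the centre of its underside, axes as the jig's. At rest its underside is 69 mm above the worktop. It moves straight down 22 to 31 mm onto four hard stops, whose height is set with the bolts for each batch: the bottom must be felt.
- carrier_top (a point): centre of the carrier's top face, 8 mm above its origin. The springs resist with 2 N at first and 6 to 8 N at the bottom, the bolts' bevels add about 5 N on the way; then the rubber-faced stops are hard. Press with 15 to 30 N against the stops; above 50 N the board cracks. Once past the bolts the carrier stays down when let go, about 2 mm above the stops.
- bolt_left (a joint): spring bolt in the upright at the jig's +y end, with a bevelled brass nose 24 mm wide, reaching 5 mm over the carrier's end. 0 m: fully out (as at the start, and again once it has snapped over the carrier); the carrier's end pushes it back to about 0.005 m in passing.
- bolt_right (a joint): the same spring bolt at the jig's -y end.
- press_block: hand press block, about 0.45 kg: foot 70 (x) x 90 (y) x 14 mm (17 mm by the handle), steel with white rim, hollow below to clear the parts on the board; wooden handle in its middle. Origin: centre of the foot's underside, z along the handle. At the start it lies on its +x side, on the foot's long edge and the handle's end, y level, the handle sloping 13 degrees down from the foot.
- press_handle (a point): point on the handle's axis 75 mm above the foot's underside. The handle is 26 (x) x 32 (y) mm, its end 109 mm above the underside. The foot is the heavy end: tilted less than about 55 degrees from upright on its edge, the block rocks onto its foot by itself. In the jig the foot's y must lie along the carrier's y, either way round; 11 mm are then free to each cheek and 16 mm to each upright.
- wire_spool: bystander: green-ended spool of white wire, 70x62x36 mm; origin at the centre of its underside
- flux: bystander: brown flux bottle 36 mm across, 70 mm tall; origin at the centre of its underside
- small_tin: bystander: small flat tin with red lid, 64x94x26 mm; origin at the centre of its underside
- tape: bystander: roll of masking tape 78 mm across, 19 mm high; origin at the centre of its underside
- driver_red: bystander: screwdriver with red handle, 158 mm long; origin at the middle of its underside
- snips: bystander: side cutters, 115 mm long; origin at the middle of their underside
- glue: bystander: white thin-glue bottle with orange cap, 29 mm across, 75 mm tall; origin at the centre of its underside
- pot: bystander: black screw-top pot 52 mm across, 56 mm tall; origin at the centre of its underside

How it is judged:
By the outcome, as a careful person would: the job done as asked, in the order asked, and still so for the second after the job is handed in, with the robot touching nothing.
It also fails if it takes over 64 s, if anything falls off the work surface, if the arm or the gripper's body presses on something with over 40 N, if the wrist force passes 120 N, or if a joint passes its speed limit or range.

## Robot

A 6-joint arm with a two-finger parallel gripper is mounted at the origin on a cart in front of the work surface, level with it; the furniture and walls round the work are solid. World frame = base frame: x ahead of the robot, y to its left, z up, the work surface at z = 0. Lengths are in m, angles in rad, forces in N, time in s.
With the tool pointing down it reaches from about 0.275 to 0.725 m from the base axis. Payload 15.9 kg.
Tool frame: the origin (TCP) lies at the very end of the fingers, on their centre line; the grasp point (between the pads) lies grasp_offset behind it (grasp_offset is the distance from the TCP to the grasp point, in m); z points along the fingers, y is the line along which they close (so a half turn about z gives the same grasp; the last joint's range is limited). The gripper opens to 85 mm and grips with 20 to 120 N. Pads are 22 mm wide; open, the fingers measure 114 mm over their backs; the gripper's body (76 mm by 85 mm) begins 54 mm behind the grasp point. The pads swing forward as they close: fully open they stand 13 mm farther back than shut.
Start: joints at [1.346, 0.213, -0.034, 1.323, 0, 1.571], TCP at [0.111, 0.487, 0.231] pointing down, gripper open.
Joint ranges: [-2.98, 2.98], [-0.74, 1.72], [-1.14, 1.35], [-2.1, 2.04], [-1.57, 1.44], [-3.14, 3.14]. Speed limits (rad/s): [1.89, 1.89, 2.39, 2.57, 3.14, 3.14].

## Interface

Orientations are given as a 3x3 rotation matrix whose columns are the frame's x, y, z axes.
In Python, from bench import * gives the robot as it stands.
- The arm moves only by the shell command python3 -m creep 'ROWS' [FORCE]. ROWS is JSON, one flat list of numbers, 7 for each row, row after row: the shift along the tool's x, y, z in cm, then the turn, a rotation vector about the tool's x, y, z in degrees, then the finger opening in cm, from 0 to 8.54. A call has exactly 8 rows; each row shifts and turns the commanded pose from where the row before left it, along the tool's axes as they then stand; what a row does not reach is not made up. A row lasts 1/10 s, in which the tool goes at most 50 mm and 8.59 degrees, less where a joint would pass 70% of its speed; a pose out of reach is approached as far as the arm can. A call with a gripper value outside its range is refused whole. The fingers move at their own pace and stop on an object; FORCE is the grip in N (left out, the last holds). Time passes only in rows, so rows that do not move let the fingers close, or fill a call up. It gives the time, the measured TCP pose, the force, the opening and the grip force at its end, in the units of the state.
- observe(): the state, without advancing time (a new reading comes with each control period).
- read_camera(name): name is "scene" or "side" or "wrist"; returns the picture (420x560x3 uint8, blue, green, red); there is no depth.
- camera_params(name): a dict with "fx", "fy", "cx", "cy" (pixels), "k1" (the pictures are not rectified: a ray, as slopes to the right and down, at radius r is drawn at 1 + k1 r^2 times it, then the intrinsics apply), "view" (4x4, takes a point from world to camera coordinates). Camera axes: x right, y up, looking along -z (the intrinsics and any distortion apply to the point x, -y, -z); pixel columns grow to the right and rows downward; lengths in m; the calibration is good to about 2 mm. A picture is of the moment at which its call begins: read the wrist's pose just before it. camera_params takes no time and is no camera call; for the wrist camera it gives the pose at the moment of the call.
- sign_off(): hands the job in; it is judged then, once.
Trained networks look in the newest picture that a camera, given by its name, has taken for a name from the list of things; names that differ only in an ending like _2 or _b are one class to them, and where a whole thing is asked for, a point or a joint stands for the part that bears it (a point fixed in the world has none). Each returns a list of dicts, best first, with "p" (0 to 1); they miss things now and then, are a little off and sometimes report something else, mostly with a low value. They report only what shows in the picture. A call takes as long as a camera call.
- cut_out(camera, label): "pixels" (420x560 bool, what is visible of it).
- spot_point(camera, label): "location" ([x, y, z] in m, in the coordinates of the camera as it stood for that picture, good to about 4 mm: a listed point, or the origin of a listed thing).
The state is a dict: "time_s": time; "joints": joint angles; "joint_vel": joint speeds; "joint_torque": joint torques, N m; "tool_pos": TCP position; "tcp_rot": TCP orientation; "contact_force": force on the tool from outside, world axes, zero at the start; "ft_torque": the same for the moment, N m; "width": finger opening in m; "gripper_force": force on a finger pad.
Only numpy, scipy, OpenCV 4.12 (cv2) and the standard library are available. Lean on these libraries where they do the work, as an engineer would, in place of code of your own. Each camera call takes 0.05 s, during which the arm holds its last target. There are 200 camera calls.

## Working session

There is one attempt and no reset: what is moved stays moved. The work goes in short steps, Python scripts to look and compute and a shell command to move; the robot and the scene stay as the last step left them, time stands still between calls to the robot, and variables do not carry over. Pictures are saved under pics/ and viewed, at most 11 in all, crops included, and the job is handed in when it is done.

```bash
ls; mkdir -p pics
cat > h.py <<'E'
from bench import *
import numpy as np, cv2
def w(cam,p):
    V=np.array(camera_params(cam)["view"]); return np.linalg.inv(V)@np.r_[p,1]
def spot(cam,l):
    V=np.linalg.inv(np.array(camera_params(cam)["view"]))
    return [(round(d["p"],2),np.round((V@np.r_[d["location"],1])[:3],4)) for d in spot_point(cam,l)[:2]]
def proj(cam,P):
    c=camera_params(cam);V=np.array(c["view"]);q=V@np.r_[P,1];s=np.array([q[0],-q[1]])/-q[2]
    s=s*(1+c["k1"]*(s@s));return np.array([c["fx"]*s[0]+c["cx"],c["fy"]*s[1]+c["cy"]])
E
python3 - <<'E'
from h import *
s=observe();print({k:np.round(v,3).tolist() for k,v in s.items()})
for c in("scene","side"):
    im=read_camera(c);cv2.imwrite(f"pics/{c}0.png",im)
    for l in("jig","carrier","carrier_top","press_block","press_handle"):print(c,l,spot(c,l))
for l in("wire_spool","flux","small_tin","tape","driver_red","snips","glue","pot"):print(l,spot("scene",l)[:1])
try: import bench;print(grasp_offset)
except Exception as e:print(e)
E
```

```text
pics
{'time_s': 0.0, 'joints': [1.346, 0.213, -0.035, 1.323, 0.0, 1.571], 'joint_vel': [0.0, -0.001, -0.0, 0.0, -0.002, -0.001], 'joint_torque': [-0.001, -68.616, 48.711, 0.017, 0.0, -0.0], 'tool_pos': [0.111, 0.487, 0.231], 'tcp_rot': [[-0.975, 0.223, -0.0], [0.223, 0.975, -0.001], [0.0, -0.001, -1.0]], 'contact_force': [0.714, -0.186, -0.445], 'ft_torque': [-0.028, -0.009, 0.064], 'gripper_force': 0.0, 'width': 0.085}
scene jig [(0.67, array([ 0.5615, -0.1131,  0.0032]))]
scene carrier [(0.63, array([ 0.5595, -0.1138,  0.0702])), (0.53, array([ 5.606e-01, -1.118e-01,  5.000e-04]))]
scene carrier_top [(0.84, array([ 0.5576, -0.1083,  0.0765]))]
scene press_block [(0.75, array([0.4581, 0.2887, 0.033 ])), (0.47, array([3.628e-01, 8.250e-02, 2.000e-04]))]
scene press_handle [(0.92, array([0.4363, 0.3537, 0.0214])), (0.47, array([ 0.7816, -0.1388, -0.0021]))]
side jig [(0.52, array([ 7.197e-01,  1.435e-01, -5.000e-04]))]
side carrier [(0.68, array([ 0.5602, -0.1061,  0.0701]))]
side carrier_top [(0.8, array([ 0.5639, -0.1121,  0.0773])), (0.37, array([0.4371, 0.3512, 0.0195]))]
side press_block [(0.8, array([0.4619, 0.2847, 0.0358]))]
side press_handle [(0.82, array([0.4367, 0.3534, 0.0215]))]
wire_spool [(0.52, array([ 0.7142,  0.1442, -0.0016]))]
flux [(0.69, array([ 0.748 , -0.0128, -0.0012]))]
small_tin [(0.7, array([ 0.6959,  0.3297, -0.0015]))]
tape [(0.2, array([6.976e-01, 3.312e-01, 5.000e-04]))]
driver_red [(0.71, array([ 0.6981,  0.2198, -0.0021]))]
snips [(0.57, array([0.3575, 0.0809, 0.001 ]))]
glue [(0.51, array([0.7707, 0.0519, 0.0047]))]
pot [(0.58, array([ 7.786e-01, -1.388e-01, -7.000e-04]))]
0.0187
```

View pics/scene0.png

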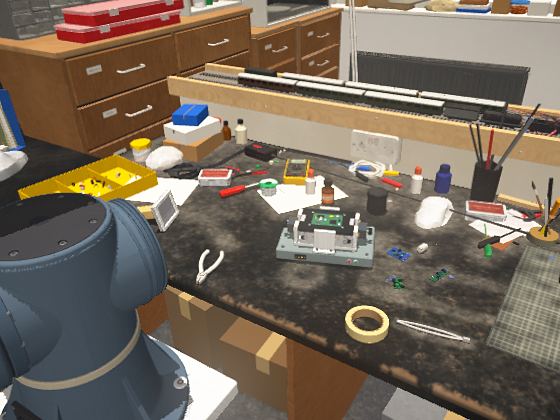

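View pics/side0.png

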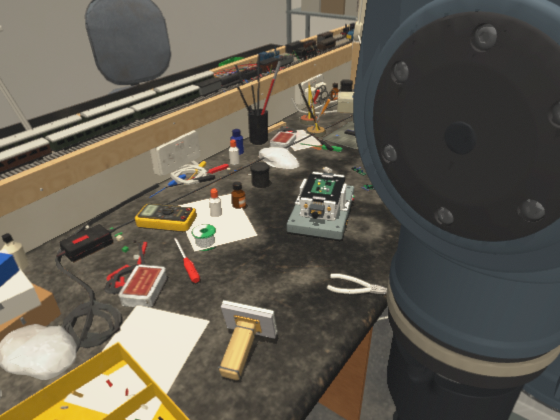

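The scene view shows the jig at about (326,240), with the block hidden by the arm. The side view shows the block lying at about (245,335), with its handle toward the bottom. I'll grip the handle with the tool leaning toward the handle end, so it can rotate about the jaw axis.

```bash
cat >> h.py <<'E'
from scipy.spatial.transform import Rotation as Ro
def plan(P,R,n):
    """n equal rows (cm, deg) taking the present pose to TCP P, orientation R"""
    s=observe();R0=np.array(s["tcp_rot"]);p=R0.T@(np.array(P)-s["tool_pos"])
    r=Ro.from_matrix(R0.T@np.array(R)).as_rotvec()/n
    S=sum(Ro.from_rotvec(r*k).as_matrix() for k in range(n))
    print(n,"rows cm",np.round(100*np.linalg.solve(S,p),2),"deg",np.round(np.degrees(r),2), "total cm",np.round(p*100,2))
def tool(hdeg,tilt):
    """tool x along heading hdeg, pointing down, then turned by tilt about its y"""
    h=np.array([np.cos(np.radians(hdeg)),np.sin(np.radians(hdeg)),0]);z=np.array([0,0,-1.])
    return np.c_[h,np.cross(z,h),z]@Ro.from_euler("y",tilt,degrees=True).as_matrix()
E
python3 - <<'E'
from h import *
print(proj("side",[.4365,.3535,.0215]),proj("side",[.46,.287,.034]))
R=tool(109.3,-40)
h=np.array([np.cos(np.radians(109.3)),np.sin(np.radians(109.3)),0])
G=np.array([.4365,.3535,.0215])-.005*h+[0,0,.001]
for back in(.09,.005):
    P=G+R[:,2]*(.0187-back);print(P);plan(P,R,16)
for l in("bolt_left","bolt_right"):
    for c in ("scene","side"):print(c,l,spot(c,l))
E
```

```text
[235.16082793 354.79151639] [249.81572663 318.11801999]
[0.42300485 0.39203611 0.07711897]
16 rows cm [-1.59  0.94  1.52] deg [ 1.26 -2.28  3.46] total cm [-32.5   -2.35  15.42]
[0.44106314 0.3404697  0.01200519]
16 rows cm [-1.75  0.81  2.02] deg [ 1.26 -2.28  3.46] total cm [-35.41  -6.97  21.93]Traceback (most recent call last):
  File "<stdin>", line 9, in <module>
  File "h.py", line 7, in spot
    return [(round(d["p"],2),np.round((V@np.r_[d["location"],1])[:3],4)) for d in spot_point(cam,l)[:2]]
                                                                                  ~~~~~~~~~~^^^^^^^
ValueError: it knows: carrier, carrier_top, driver_red, flux, glue, jig, pot, press_block, press_handle, small_tin, snips, tape, wire_spool
```

```bash
python3 -m creep '[-1.6,0.94,1.5,1.26,-2.28,3.46,8.5,-1.6,0.94,1.5,1.26,-2.28,3.46,8.5,-1.6,0.94,1.5,1.26,-2.28,3.46,8.5,-1.6,0.94,1.5,1.26,-2.28,3.46,8.5,-1.6,0.94,1.5,1.26,-2.28,3.46,8.5,-1.6,0.94,1.5,1.26,-2.28,3.46,8.5,-1.6,0.94,1.5,1.26,-2.28,3.46,8.5,-1.6,0.94,1.5,1.26,-2.28,3.46,8.5]' 40
python3 -m creep '[-1.6,0.94,1.5,1.26,-2.28,3.46,8.5,-1.6,0.94,1.5,1.26,-2.28,3.46,8.5,-1.6,0.94,1.5,1.26,-2.28,3.46,8.5,-1.6,0.94,1.5,1.26,-2.28,3.46,8.5,-1.6,0.94,1.5,1.26,-2.28,3.46,8.5,-1.6,0.94,1.5,1.26,-2.28,3.46,8.5,-1.6,0.94,1.5,1.26,-2.28,3.46,8.5,-1.6,0.94,1.5,1.26,-2.28,3.46,8.5]'
python3 - <<'E'
from h import *
read_camera("side");im=read_camera("wrist");cv2.imwrite("pics/w1.png",im)
for c in("side","wrist"):
    for l in("press_block","press_handle"):print(c,spot(c,l))
print(np.round(observe()["joints"],2))
E
```

```text
time_s: 1.8
tool_pos: [0.2695, 0.488, 0.1276]
tcp_rot: [[-0.72, 0.665, 0.199], [0.604, 0.741, -0.293], [-0.342, -0.091, -0.935]]
contact_force: [-0.2, 0.4, 0.1]
width: 0.0852
gripper_force: 0.0
time_s: 2.6
tool_pos: [0.4239, 0.3916, 0.0801]
tcp_rot: [[-0.251, 0.944, 0.212], [0.723, 0.329, -0.608], [-0.644, 0.0, -0.765]]
contact_force: [0.5, 0.4, 0.9]
width: 0.0849
gripper_force: 0.0
side [(0.68, array([0.4614, 0.2831, 0.0408]))]
side [(0.76, array([0.4376, 0.352 , 0.0179]))]
wrist [(0.64, array([0.4572, 0.2915, 0.0383])), (0.48, array([ 0.5573, -0.1051,  0.063 ]))]
wrist [(0.59, array([0.433 , 0.3605, 0.0183]))]
[ 1.02  0.86  0.4   1.6  -0.52  2.39]
```

View pics/w1.png

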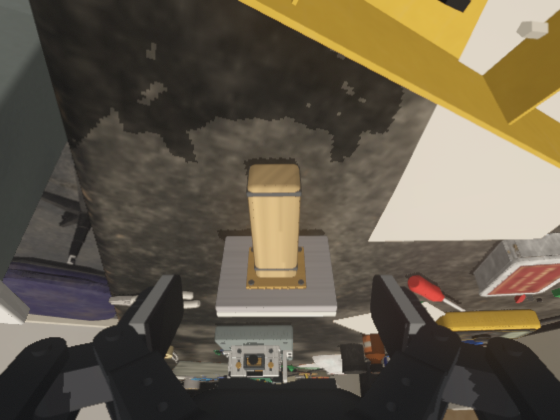

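The wrist view shows the handle at about (275,220), aligned with and centred between the open fingers.

Run:
```python
from h import *
plan([.4407,.342,.0125],tool(109.3,-40),6)
```

```text
6 rows cm [ 0.05 -0.    1.45] deg [ 0.01 -0.01  0.01] total cm [ 0.27 -0.01  8.69]
```

```bash
python3 -m creep '[0.05,0,1.5,0,0,0,8.5,0.05,0,1.5,0,0,0,8.5,0.05,0,1.5,0,0,0,8.5,0.05,0,1.5,0,0,0,8.5,0.05,0,1.5,0,0,0,8.5,0,0,1.1,0,0,0,8.5,0,0,0,0,0,0,7,0,0,0,0,0,0,5]' 40
python3 -m creep '[0,0,0,0,0,0,2,0,0,0,0,0,0,2,0,0,0,0,0,0,2,0,0,0,0,0,0,2,0,0,0,0,0,0,2,0,0,0,0,0,0,2,0,0,0,0,0,0,2,0,0,0,0,0,0,2]' 60
```

```text
time_s: 3.7
tool_pos: [0.4408, 0.3423, 0.0137]
tcp_rot: [[-0.254, 0.944, 0.213], [0.723, 0.331, -0.606], [-0.642, 0.0, -0.766]]
contact_force: [-0.9, 0.0, 0.9]
width: 0.0586
gripper_force: 0.0
time_s: 4.5
tool_pos: [0.441, 0.3424, 0.0137]
tcp_rot: [[-0.253, 0.944, 0.213], [0.723, 0.331, -0.606], [-0.642, 0.001, -0.767]]
contact_force: [-1.6, 3.1, 5.2]
width: 0.0307
gripper_force: 58.9
```

```bash
python3 -m creep '[-0.7,0,-0.84,0,0,0,2,-0.7,0,-0.84,0,0,0,2,-0.7,0,-0.84,0,0,0,2,-0.7,0,-0.84,0,0,0,2,-0.7,0,-0.84,0,0,0,2,-0.7,0,-0.84,0,0,0,2,-0.7,0,-0.84,0,0,0,2,-0.7,0,-0.84,0,0,0,2]'
python3 -m creep '[0,0,0,0,7,0,2,0,0,0,0,7,0,2,0,0,0,0,7,0,2,0,0,0,0,7,0,2,0,0,0,0,7,0,2,0,0,0,0,7,0,2,0,0,0,0,7,0,2,0,0,0,0,0,0,2]'
python3 - <<'E'
from h import *
print(np.round(observe()["joints"],2))
read_camera("side");print([spot("side",l) for l in("press_block","press_handle")])
E
```

```text
time_s: 5.3
tool_pos: [0.4409, 0.342, 0.1015]
tcp_rot: [[-0.253, 0.944, 0.212], [0.723, 0.331, -0.607], [-0.643, -0.0, -0.766]]
contact_force: [0.0, -0.6, -5.0]
width: 0.0312
gripper_force: 60.3
time_s: 6.1
tool_pos: [0.4414, 0.3395, 0.1011]
tcp_rot: [[-0.323, 0.945, -0.052], [0.933, 0.327, 0.149], [0.158, -0.0, -0.987]]
contact_force: [0.2, -0.7, -5.9]
width: 0.0307
gripper_force: 61.1
[ 0.57  0.35 -0.19  0.99  0.15  1.81]
[[(0.75, array([0.4627, 0.2857, 0.0726])), (0.35, array([0.4372, 0.3424, 0.1149]))], [(0.64, array([0.4431, 0.3412, 0.1136])), (0.49, array([0.7004, 0.329 , 0.0046]))]]
```

```bash
python3 -m creep '[0,0,0,0,6.6,0,2,0,0,0,0,6.6,0,2,0,0,0,0,6.6,0,2,0,0,0,0,6.6,0,2,0,0,0,0,6.6,0,2,0,0,0,0,6.6,0,2,0,0,0,0,6.6,0,2,0,0,0,0,6.6,0,2]'
python3 - <<'E'
from h import *
print(np.round(observe()["joints"],2))
im=read_camera("side");print([spot("side",l) for l in("press_block","press_handle")])
cv2.imwrite("pics/s2.png",cv2.resize(im[180:420,100:420],(640,480)))
read_camera("scene");print([spot("scene",l) for l in("press_block","press_handle")])
E
```

```text
time_s: 7.05
tool_pos: [0.4408, 0.3427, 0.1003]
tcp_rot: [[-0.156, 0.943, -0.294], [0.445, 0.333, 0.832], [0.882, -0.0, -0.471]]
contact_force: [-1.5, 0.1, -5.9]
width: 0.0308
gripper_force: 61.4
[ 0.15  0.62 -0.25  1.04  1.05  1.18]
[[(0.93, array([0.4473, 0.3336, 0.0368]))], [(0.69, array([0.4436, 0.3321, 0.112 ]))]]
[[(0.83, array([0.4391, 0.334 , 0.0343])), (0.67, array([ 0.7798, -0.1404, -0.0028]))], [(0.82, array([0.4437, 0.3354, 0.1145])), (0.57, array([ 3.718e-01, -2.928e-01,  2.000e-04]))]]
```

View pics/s2.png

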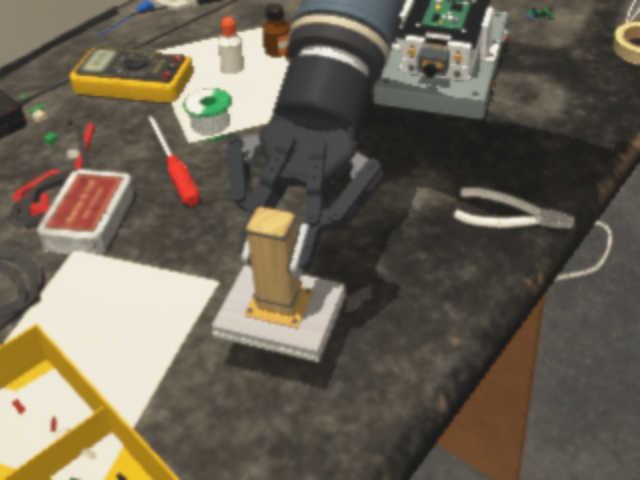

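The block now hangs upright with its foot about 35 mm above the worktop. I'll lower it until I feel contact.

```bash
python3 -m creep '[-0.5,0,0.27,0,0,0,2,-0.5,0,0.27,0,0,0,2,-0.5,0,0.27,0,0,0,2,-0.5,0,0.27,0,0,0,2,-0.5,0,0.27,0,0,0,2,-0.2,0,0.1,0,0,0,2,0,0,0,0,0,0,2,0,0,0,0,0,0,2]'
python3 - <<'E'
from h import *
for c in("side","scene"):read_camera(c);print([spot(c,l)[0] for l in("press_block","press_handle")])
E
```

```text
time_s: 8.15
tool_pos: [0.441, 0.342, 0.07]
tcp_rot: [[-0.156, 0.944, -0.291], [0.446, 0.331, 0.832], [0.881, -0.0, -0.472]]
contact_force: [0.9, -0.3, -4.8]
width: 0.031
gripper_force: 61.7
[(0.91, array([0.4451, 0.3305, 0.0085])), (0.77, array([0.4452, 0.3288, 0.0802]))]
[(0.93, array([0.4435, 0.3325, 0.005 ])), (0.81, array([0.4428, 0.3324, 0.0822]))]
```

```bash
python3 -m creep '[-0.1,0,0.05,0,0,0,2,-0.1,0,0.05,0,0,0,2,-0.1,0,0.05,0,0,0,2,-0.1,0,0.05,0,0,0,2,0,0,0,0,0,0,2,0,0,0,0,0,0,2,0,0,0,0,0,0,2,0,0,0,0,0,0,2]'
```

```text
time_s: 9.25
tool_pos: [0.4409, 0.3419, 0.0655]
tcp_rot: [[-0.156, 0.944, -0.292], [0.446, 0.331, 0.832], [0.881, -0.0, -0.472]]
contact_force: [0.2, 0.0, -6.0]
width: 0.0306
gripper_force: 61.7
```

```bash
python3 -m creep '[-0.1,0,0.05,0,0,0,2,-0.1,0,0.05,0,0,0,2,0,0,0,0,0,0,2,0,0,0,0,0,0,2,0,0,0,0,0,0,2,0,0,0,0,0,0,2,0,0,0,0,0,0,2,0,0,0,0,0,0,2]'
```

```text
time_s: 10.05
tool_pos: [0.4411, 0.342, 0.0637]
tcp_rot: [[-0.156, 0.944, -0.291], [0.445, 0.33, 0.832], [0.882, 0.0, -0.472]]
contact_force: [-1.8, -4.0, 5.6]
width: 0.0307
gripper_force: 62.7
```

Contact felt: Fz went from −6 to +5.6 N. Releasing and retreating.

```bash
python3 -m creep '[0,0,0,0,0,0,4,0,0,0,0,0,0,6,0,0,0,0,0,0,8,0,0,0,0,0,0,8.5,0,0,0,0,0,0,8.5,0,0,-0.5,0,0,0,8.5,0,0,-1.5,0,0,0,8.5,0,0,-3,0,0,0,8.5]'
python3 -m creep '[0,0,-3,0,0,0,8.5,0,0,-3,0,0,0,8.5,1,0,-2,0,0,0,8.5,2,0,-1,0,-4,0,8.5,2,0,0,0,-8,0,8.5,2,0,0,0,-8,0,8.5,1,0,0,0,-8,0,8.5,1,0,0,0,-8,0,8.5]'
python3 - <<'E'
from h import *
for c in("side","scene"):
    im=read_camera(c);print([spot(c,l)[0] for l in("press_block","press_handle")])
    cv2.imwrite(f"pics/{c}3.png",im)
    for l in("jig","carrier","carrier_top"): print(l,spot(c,l))
    np.save(f"pb_{c}.npy",cut_out(c,"press_block")[0]["pixels"])
    np.save(f"ca_{c}.npy",cut_out(c,"carrier")[0]["pixels"])
    np.save(f"jig_{c}.npy",cut_out(c,"jig")[0]["pixels"])
E
```

```text
time_s: 10.85
tool_pos: [0.4545, 0.3004, 0.087]
tcp_rot: [[-0.156, 0.943, -0.294], [0.446, 0.333, 0.831], [0.882, -0.001, -0.472]]
contact_force: [0.9, -0.2, 0.9]
width: 0.0847
gripper_force: 0.0
time_s: 11.65
tool_pos: [0.4647, 0.2757, 0.2024]
tcp_rot: [[-0.299, 0.944, -0.138], [0.852, 0.329, 0.408], [0.43, 0.004, -0.903]]
contact_force: [0.5, 1.3, -1.2]
width: 0.0852
gripper_force: 0.0
[(0.74, array([0.446 , 0.3313, 0.0038])), (0.79, array([0.4467, 0.3314, 0.0778]))]
jig [(0.92, array([ 0.558 , -0.1137,  0.0006])), (0.24, array([0.7672, 0.047 , 0.    ]))]
carrier [(0.86, array([ 0.5611, -0.1047,  0.0727]))]
carrier_top [(0.63, array([ 0.5649, -0.1112,  0.0714]))]
[(0.63, array([ 0.4429,  0.3329, -0.0025])), (0.68, array([0.4417, 0.333 , 0.0774]))]
jig [(0.68, array([ 0.5608, -0.1126,  0.0036])), (0.18, array([ 0.3722, -0.2896,  0.0005]))]
carrier [(0.63, array([ 0.5608, -0.1126,  0.0712]))]
carrier_top [(0.94, array([ 0.5573, -0.1083,  0.0785])), (0.33, array([0.3611, 0.0793, 0.0025]))]Traceback (most recent call last):
  File "<stdin>", line 7, in <module>
IndexError: list index out of range
```

View pics/scene3.png

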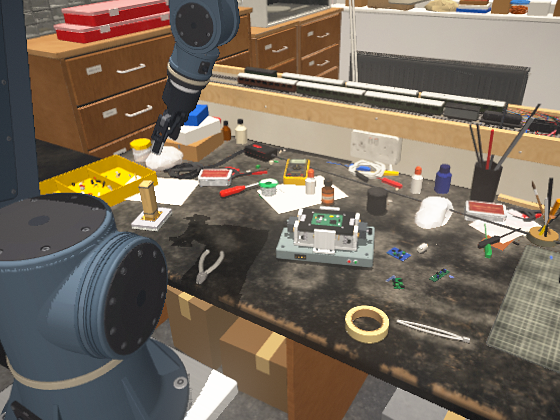

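The scene view shows the block standing upright on its foot at about (150,205). Next I'll look at the jig from above with the wrist camera to get its yaw.

Run:
```python
from h import *
V=np.linalg.inv(np.array(camera_params("wrist")["view"]));R=np.array(observe()["tcp_rot"]);p=np.array(observe()["tool_pos"])
print("cam in tool",np.round(R.T@(V[:3,3]-p),3),"look",np.round(R.T@-V[:3,2],3),"up",np.round(R.T@V[:3,1],3))
plan([.55,-.16,.25],tool(90,0),16)
```

```text
cam in tool [ 0.079 -0.    -0.143] look [-0.305  0.     0.952] up [ 0.952 -0.     0.305]
16 rows cm [-2.66  0.04 -0.97] deg [-0.27 -1.6   1.19] total cm [-37.42  -6.3  -23.63]
```

```bash
python3 -m creep '[-2.3,0,-0.9,-0.27,-1.6,1.2,8.5,-2.3,0,-0.9,-0.27,-1.6,1.2,8.5,-2.3,0,-0.9,-0.27,-1.6,1.2,8.5,-2.3,0,-0.9,-0.27,-1.6,1.2,8.5,-2.3,0,-0.9,-0.27,-1.6,1.2,8.5,-2.3,0,-0.9,-0.27,-1.6,1.2,8.5,-2.3,0,-0.9,-0.27,-1.6,1.2,8.5,-2.3,0,-0.9,-0.27,-1.6,1.2,8.5]'
python3 -m creep '[-2.3,0,-0.9,-0.27,-1.6,1.2,8.5,-2.3,0,-0.9,-0.27,-1.6,1.2,8.5,-2.3,0,-0.9,-0.27,-1.6,1.2,8.5,-2.3,0,-0.9,-0.27,-1.6,1.2,8.5,-2.3,0,-0.9,-0.27,-1.6,1.2,8.5,-2.3,0,-0.9,-0.27,-1.6,1.2,8.5,-2.3,0,-0.9,-0.27,-1.6,1.2,8.5,-2.3,0,-0.9,-0.27,-1.6,1.2,8.5]'
python3 - <<'E'
from h import *
import time
read_camera("wrist")
im=read_camera("wrist");cv2.imwrite("pics/w4.png",im);c=camera_params("wrist");np.save("w4view.npy",c["view"]);print({k:v for k,v in c.items() if k!="view"})
for l in("jig","carrier","carrier_top"):print(l,spot("wrist",l))
m=cut_out("wrist","jig")
if m:np.save("jigw.npy",m[0]["pixels"])
E
```

```text
time_s: 13.3
tool_pos: [0.5155, 0.0847, 0.2045]
tcp_rot: [[-0.157, 0.986, -0.056], [0.963, 0.165, 0.215], [0.222, -0.02, -0.975]]
contact_force: [0.1, -0.5, 0.1]
width: 0.0851
gripper_force: 0.0
time_s: 14.1
tool_pos: [0.5337, -0.1062, 0.2534]
tcp_rot: [[0.005, 1.0, -0.001], [1.0, -0.005, -0.003], [-0.003, -0.001, -1.0]]
contact_force: [-0.0, 0.6, -1.3]
width: 0.0849
gripper_force: 0.0
{'fx': 327.3959279244522, 'fy': 327.3959279244522, 'cx': 276.54875788064106, 'cy': 214.8451454015857, 'k1': -0.005284797934702337}
jig []
carrier [(0.91, array([ 0.5573, -0.107 ,  0.0643]))]
carrier_top [(0.66, array([ 0.5609, -0.1057,  0.0736]))]
```

View pics/w4.png

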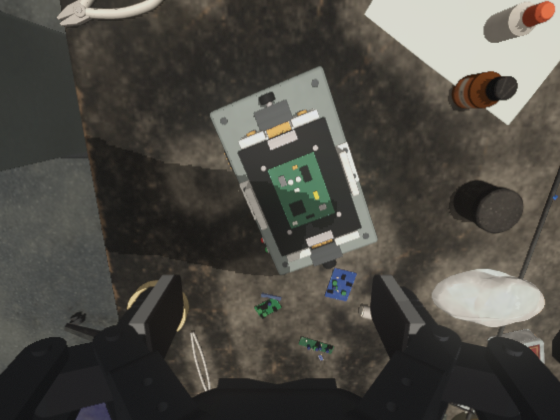

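The wrist view shows the whole jig. The plinth's top corners are near (211,115), (320,68), (377,240) and (285,273), and the black carrier's near (239,152), (325,118), (360,232) and (278,256).

Run:
```python
from h import *
from scipy.optimize import least_squares
im=cv2.imread("pics/w4.png");g=cv2.cvtColor(im,cv2.COLOR_BGR2GRAY)
c=camera_params("wrist");V=np.load("w4view.npy")
def pr(P):
    q=P@V[:3,:3].T+V[:3,3];s=np.c_[q[:,0],-q[:,1]]/-q[:,2:];s=s*(1+c["k1"]*(s**2).sum(1,keepdims=True))
    return s*c["fx"]+[c["cx"],c["cy"]]
def model(v,a,b,z):
    X=np.array([[-a,b],[-a,-b],[a,-b],[a,b]])/2  # corners
    C,S=np.cos(v[2]),np.sin(v[2]);R=np.array([[C,-S],[S,C]])
    return pr(np.c_[X@R.T+v[:2],np.full(4,z)])
def fit(pts,a,b,z):
    pts=np.array(pts,float);best=None
    for k in range(4):
        r=least_squares(lambda v:(model(v,a,b,z)-np.roll(pts,k,0)).ravel(),[.56,-.11,.3 if 1 else 0],loss="soft_l1")
        if best is None or r.cost<best.cost:best=r
    print(np.round(best.x[:2],4),"yaw",round(np.degrees(best.x[2]),2),"res",np.round(best.fun,1));return best.x
J=fit([(211,115),(285,273),(377,240),(320,68)],.13,.212,.03)
K=fit([(239,152),(278,256),(360,232),(325,118)],.09,.12,.077)
big=cv2.resize(im[50:290,190:400],None,fx=2.5,fy=2.5)
for v,a,b,z,col in((J,.13,.212,.03,(0,0,255)),(K,.09,.12,.077,(255,255,0))):
    q=(model(v,a,b,z)-[190,50])*2.5;cv2.polylines(big,[q.astype(int)],True,col,1)
cv2.imwrite("pics/fit.png",big)
```

```text
[ 0.5615 -0.1075] yaw 22.52 res [-3.2  0.4 -1.6  4.6  5.6  0.2  1.2 -4.1]
[ 0.5585 -0.1088] yaw 199.3 res [-0.3 -0.9  1.   0.6 -2.  -0.8  0.6  1.6]
```

View pics/fit.png

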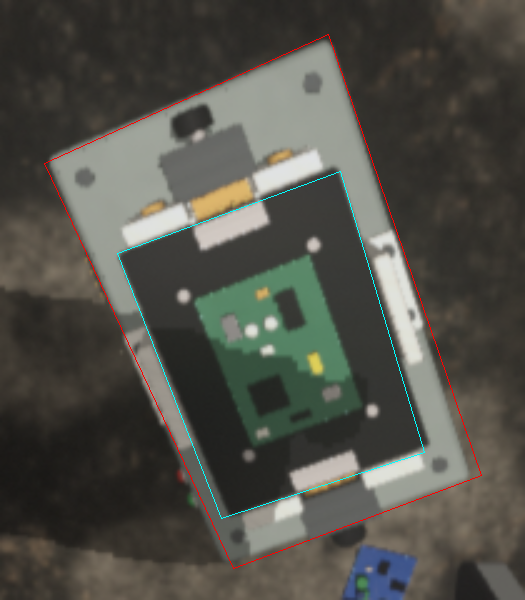

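The carrier fit is within 2 px: jig yaw about 19.3° at (0.5595, −0.109). The block's y axis points at heading 19.3°, so it needs a −90° turn on the way. First I'll regrasp it from above.

Run:
```python
from h import *
plan([.4445,.3318,.16],tool(109.3,0),16)
```

```text
16 rows cm [ 2.79 -0.13  0.58] deg [-0.01  0.   -1.22] total cm [43.56 -9.04  9.23]
```

```bash
python3 -m creep '[2.79,-0.13,0.58,0,0,-1.22,8.5,2.79,-0.13,0.58,0,0,-1.22,8.5,2.79,-0.13,0.58,0,0,-1.22,8.5,2.79,-0.13,0.58,0,0,-1.22,8.5,2.79,-0.13,0.58,0,0,-1.22,8.5,2.79,-0.13,0.58,0,0,-1.22,8.5,2.79,-0.13,0.58,0,0,-1.22,8.5,2.79,-0.13,0.58,0,0,-1.22,8.5]'
python3 -m creep '[2.79,-0.13,0.58,0,0,-1.22,8.5,2.79,-0.13,0.58,0,0,-1.22,8.5,2.79,-0.13,0.58,0,0,-1.22,8.5,2.79,-0.13,0.58,0,0,-1.22,8.5,2.79,-0.13,0.58,0,0,-1.22,8.5,2.79,-0.13,0.58,0,0,-1.22,8.5,2.79,-0.13,0.58,0,0,-1.22,8.5,2.79,-0.13,0.58,0,0,-1.22,8.5]'
python3 - <<'E'
from h import *
read_camera("wrist");read_camera("wrist")
print([spot("wrist",l) for l in("press_block","press_handle")])
cv2.imwrite("pics/w5.png",read_camera("wrist"))
plan([.4445,.3318,.056],tool(109.3,0),6)
E
```

```text
time_s: 15.2
tool_pos: [0.5068, 0.1189, 0.2055]
tcp_rot: [[-0.168, 0.986, -0.002], [0.986, 0.168, -0.001], [-0.001, -0.002, -1.0]]
contact_force: [0.2, 0.1, 0.1]
width: 0.0852
gripper_force: 0.0
time_s: 16.0
tool_pos: [0.443, 0.3327, 0.159]
tcp_rot: [[-0.332, 0.943, -0.002], [0.943, 0.332, -0.001], [-0.001, -0.002, -1.0]]
contact_force: [0.5, 0.2, -0.2]
width: 0.0851
gripper_force: 0.0
[[(0.62, array([0.4449, 0.3261, 0.0017]))], [(0.86, array([0.4468, 0.3297, 0.0761]))]]
6 rows cm [0.01 0.02 1.72] deg [-0.02  0.01  0.01] total cm [ 0.04  0.11 10.34]
```

View pics/w5.png

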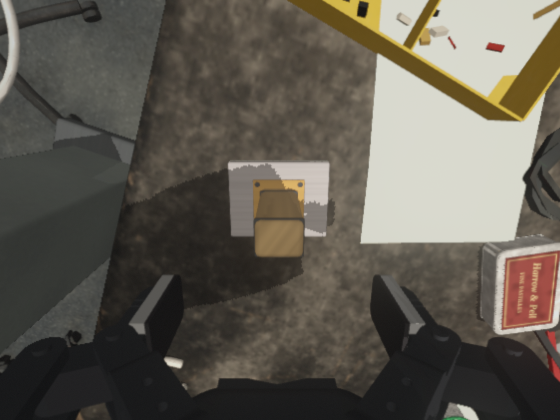

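The wrist view shows the block upright at (279,210), square to the gripper and centred. Now descending and gripping.

```bash
python3 -m creep '[-0.05,0.04,1.7,0,0,0,8.5,-0.05,0.04,1.7,0,0,0,8.5,0,0,1.7,0,0,0,8.5,0,0,1.7,0,0,0,8.5,0,0,1.7,0,0,0,8.5,0,0,1.7,0,0,0,8.5,0,0,0.1,0,0,0,6,0,0,0,0,0,0,4]'
python3 -m creep '[0,0,0,0,0,0,2,0,0,0,0,0,0,2,0,0,0,0,0,0,2,0,0,0,0,0,0,2,0,0,0,0,0,0,2,0,0,0,0,0,0,2,0,0,0,0,0,0,2,0,0,0,0,0,0,2]' 100
python3 - <<'E'
from h import *
# carry: TCP z so that foot underside is at 0.12
plan([.444,.331,.17],tool(109.3,0),4)
E
```

```text
time_s: 17.05
tool_pos: [0.4452, 0.33, 0.0569]
tcp_rot: [[-0.33, 0.944, -0.002], [0.944, 0.33, -0.001], [-0.001, -0.002, -1.0]]
contact_force: [0.4, 0.1, 0.0]
width: 0.0585
gripper_force: 0.0
time_s: 17.85
tool_pos: [0.4455, 0.3307, 0.0577]
tcp_rot: [[-0.331, 0.944, -0.0], [0.944, 0.331, -0.0], [-0.0, -0.0, -1.0]]
contact_force: [-1.9, -1.5, 6.2]
width: 0.0309
gripper_force: 98.6
4 rows cm [ 0.02 -0.03 -2.81] deg [-0.  0.  0.] total cm [  0.07  -0.14 -11.23]
```

```bash
python3 -m creep '[0,0,-1.5,0,0,0,2,0,0,-2,0,0,0,2,0,0,-2,0,0,0,2,0,0,-2,0,0,0,2,0,0,-2,0,0,0,2,0,0,-2,0,0,0,2,0,0,-1.5,0,0,0,2,0,0,0,0,0,0,2]'
python3 - <<'E'
from h import *
plan([.5595,-.109,.19],tool(19.3,0),16)
E
```

```text
time_s: 18.65
tool_pos: [0.446, 0.3312, 0.1886]
tcp_rot: [[-0.331, 0.944, 0.001], [0.944, 0.331, 0.001], [0.0, 0.001, -1.0]]
contact_force: [-0.3, -0.2, -5.5]
width: 0.0312
gripper_force: 100.5
16 rows cm [-2.51  1.91 -0.01] deg [ 0.   -0.01  5.63] total cm [-45.3   -3.84  -0.16]
```

```bash
python3 -m creep '[-2.51,1.91,0,0,0,5.63,2,-2.51,1.91,0,0,0,5.63,2,-2.51,1.91,0,0,0,5.63,2,-2.51,1.91,0,0,0,5.63,2,-2.51,1.91,0,0,0,5.63,2,-2.51,1.91,0,0,0,5.63,2,-2.51,1.91,0,0,0,5.63,2,-2.51,1.91,0,0,0,5.63,2]'
python3 -m creep '[-2.51,1.91,0,0,0,5.63,2,-2.51,1.91,0,0,0,5.63,2,-2.51,1.91,0,0,0,5.63,2,-2.51,1.91,0,0,0,5.63,2,-2.51,1.91,0,0,0,5.63,2,-2.51,1.91,0,0,0,5.63,2,-2.51,1.91,0,0,0,5.63,2,-2.51,1.91,0,0,0,5.63,2]'
python3 - <<'E'
from h import *
for c in("scene","side"):
    im=read_camera(c);cv2.imwrite(f"pics/{c}6.png",im)
    for l in("press_block","press_handle","carrier_top"):print(c,l,spot(c,l)[:1])
print(observe()["tool_pos"],np.round(observe()["joints"],2))
plan([.5595,-.109,.16],tool(19.3,0),4)
a=cv2.imread("pics/scene6.png")[130:290,220:420];b=cv2.imread("pics/side6.png")[90:250,240:440]
cv2.imwrite("pics/both6.png",cv2.resize(np.hstack([a,b]),(800,320)))
E
```

```text
time_s: 19.45
tool_pos: [0.593, 0.1326, 0.1853]
tcp_rot: [[0.438, 0.899, -0.003], [0.899, -0.438, -0.001], [-0.002, -0.002, -1.0]]
contact_force: [0.4, -0.0, -4.8]
width: 0.0308
gripper_force: 101.1
time_s: 20.25
tool_pos: [0.5571, -0.1108, 0.1857]
tcp_rot: [[0.946, 0.325, -0.003], [0.325, -0.946, -0.001], [-0.003, 0.0, -1.0]]
contact_force: [1.4, -0.1, -5.2]
width: 0.0311
gripper_force: 101.1
scene press_block [(0.63, array([ 0.556 , -0.1079,  0.1275]))]
scene press_handle [(0.78, array([ 0.5538, -0.1128,  0.2051]))]
scene carrier_top [(0.76, array([ 0.5582, -0.1096,  0.078 ]))]
side press_block [(0.9, array([ 0.5604, -0.1117,  0.1304]))]
side press_handle [(0.75, array([ 0.5571, -0.1103,  0.2037]))]
side carrier_top [(0.59, array([ 0.5637, -0.1133,  0.0758]))]
[ 0.55809793 -0.10883119  0.18643757] [-0.19  0.37  0.06  1.27 -0.    2.61]
4 rows cm [0.03 0.02 0.66] deg [0.   0.03 0.01] total cm [0.13 0.06 2.64]
```

View pics/both6.png

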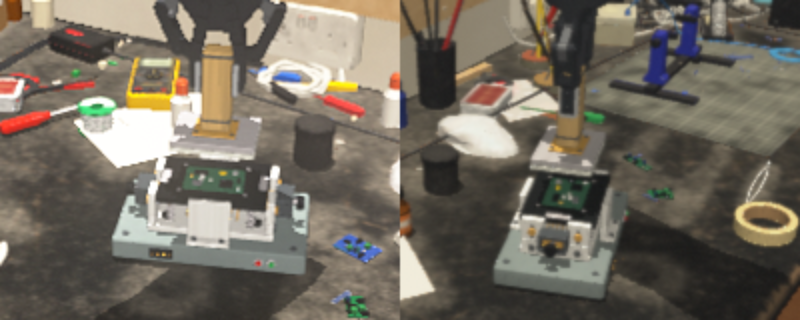

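The block sits over the carrier with matching orientation in both views. Lowering it to just above the board.

```bash
python3 -m creep '[0.2,0,0.8,0,0,0,2,0,0,1,0,0,0,2,0,0,1,0,0,0,2,0,0,1,0,0,0,2,0,0,0.7,0,0,0,2,0,0,0.3,0,0,0,2,0,0,0,0,0,0,2,0,0,0,0,0,0,2]'
python3 -m creep '[0,0,0.2,0,0,0,2,0,0,0.2,0,0,0,2,0,0,0.2,0,0,0,2,0,0,0.2,0,0,0,2,0,0,0.2,0,0,0,2,0,0,0.2,0,0,0,2,0,0,0,0,0,0,2,0,0,0,0,0,0,2]'
```

```text
time_s: 21.45
tool_pos: [0.5599, -0.1091, 0.1391]
tcp_rot: [[0.944, 0.329, -0.001], [0.329, -0.944, -0.001], [-0.001, 0.001, -1.0]]
contact_force: [-0.3, -0.3, -5.5]
width: 0.0307
gripper_force: 101.4
time_s: 22.25
tool_pos: [0.5598, -0.1091, 0.1269]
tcp_rot: [[0.944, 0.329, -0.001], [0.329, -0.944, -0.001], [-0.001, 0.001, -1.0]]
contact_force: [1.0, -0.6, -2.8]
width: 0.031
gripper_force: 101.9
```

```bash
python3 -m creep '[0,0,0.2,0,0,0,2,0,0,0.2,0,0,0,2,0,0,0.2,0,0,0,2,0,0,0.2,0,0,0,2,0,0,0.2,0,0,0,2,0,0,0.1,0,0,0,2,0,0,0.1,0,0,0,2,0,0,0,0,0,0,2]'
```

```text
time_s: 23.05
tool_pos: [0.5597, -0.109, 0.1146]
tcp_rot: [[0.944, 0.329, -0.002], [0.329, -0.944, -0.001], [-0.002, 0.0, -1.0]]
contact_force: [1.4, -1.1, -2.6]
width: 0.0306
gripper_force: 102.0
```

```bash
python3 -m creep '[0,0,0.05,0,0,0,2,0,0,0.05,0,0,0,2,0,0,0.05,0,0,0,2,0,0,0.05,0,0,0,2,0,0,0.05,0,0,0,2,0,0,0.05,0,0,0,2,0,0,0,0,0,0,2,0,0,0,0,0,0,2]'
```

```text
time_s: 23.85
tool_pos: [0.5597, -0.109, 0.1117]
tcp_rot: [[0.944, 0.329, -0.002], [0.329, -0.944, -0.001], [-0.002, 0.001, -1.0]]
contact_force: [1.4, -0.1, -0.3]
width: 0.0313
gripper_force: 102.0
```

```bash
python3 -m creep '[0,0,0.05,0,0,0,2,0,0,0.05,0,0,0,2,0,0,0.05,0,0,0,2,0,0,0.05,0,0,0,2,0,0,0.05,0,0,0,2,0,0,0.05,0,0,0,2,0,0,0,0,0,0,2,0,0,0,0,0,0,2]'
```

```text
time_s: 24.65
tool_pos: [0.5596, -0.109, 0.1087]
tcp_rot: [[0.944, 0.329, -0.002], [0.329, -0.944, -0.001], [-0.002, 0.0, -1.0]]
contact_force: [1.5, -0.1, -1.4]
width: 0.0309
gripper_force: 101.9
```

```bash
python3 -m creep '[0,0,0.05,0,0,0,2,0,0,0.05,0,0,0,2,0,0,0.05,0,0,0,2,0,0,0.05,0,0,0,2,0,0,0,0,0,0,2,0,0,0,0,0,0,2,0,0,0,0,0,0,2,0,0,0,0,0,0,2]'
```

```text
time_s: 25.45
tool_pos: [0.5597, -0.109, 0.1069]
tcp_rot: [[0.944, 0.329, -0.001], [0.329, -0.944, -0.001], [-0.002, 0.001, -1.0]]
contact_force: [0.0, 1.2, 4.3]
width: 0.0309
gripper_force: 102.3
```

```bash
python3 -m creep '[0,0,0.05,0,0,0,2,0,0,0,0,0,0,2,0,0,0.05,0,0,0,2,0,0,0,0,0,0,2,0,0,0,0,0,0,2,0,0,0,0,0,0,2,0,0,0,0,0,0,2,0,0,0,0,0,0,2]'
```

```text
time_s: 26.25
tool_pos: [0.5598, -0.1089, 0.1068]
tcp_rot: [[0.944, 0.33, -0.001], [0.33, -0.944, -0.001], [-0.001, 0.001, -1.0]]
contact_force: [-5.9, 2.9, 17.7]
width: 0.031
gripper_force: 104.6
```

The stop is hard: 13 N more for 1 mm of command with no travel, so about 23 N is applied. I'll press a touch more, check the moment and bolts, then let up.

```bash
python3 -m creep '[0,0,0.02,0,0,0,2,0,0,0,0,0,0,2,0,0,0,0,0,0,2,0,0,0,0,0,0,2,0,0,0,0,0,0,2,0,0,0,0,0,0,2,0,0,0,0,0,0,2,0,0,0,0,0,0,2]'
python3 - <<'E'
from h import *
print(np.round(observe()["ft_torque"],2),observe()["contact_force"])
E
python3 -m creep '[0,0,-0.1,0,0,0,2,0,0,-0.1,0,0,0,2,0,0,-0.2,0,0,0,2,0,0,-0.4,0,0,0,2,0,0,-0.6,0,0,0,2,0,0,-1,0,0,0,2,0,0,-1,0,0,0,2,0,0,0,0,0,0,2]'
python3 - <<'E'
from h import *
for c in("scene","side"):
    im=read_camera(c);cv2.imwrite(f"pics/{c}7.png",im)
    for l in("press_block","carrier","carrier_top"):print(c,l,spot(c,l)[:1])
a=cv2.imread("pics/scene7.png")[195:275,270:380];b=cv2.imread("pics/side7.png")[160:240,280:390]
cv2.imwrite("pics/both7.png",cv2.resize(np.hstack([a,b]),(792,288),interpolation=cv2.INTER_CUBIC))
E
```

```text
time_s: 27.05
tool_pos: [0.5598, -0.1089, 0.1067]
tcp_rot: [[0.944, 0.33, -0.0], [0.33, -0.944, -0.001], [-0.001, 0.001, -1.0]]
contact_force: [-6.3, 2.6, 21.2]
width: 0.0309
gripper_force: 104.6
[ 0.25  1.19 -0.03] [-6.28934022  2.62222829 21.20834868]
time_s: 27.85
tool_pos: [0.5606, -0.1092, 0.1415]
tcp_rot: [[0.944, 0.329, 0.001], [0.329, -0.944, -0.002], [0.0, 0.002, -1.0]]
contact_force: [0.6, 0.5, -4.5]
width: 0.0306
gripper_force: 101.5
scene press_block [(0.57, array([ 0.5578, -0.1047,  0.0833]))]
scene carrier [(0.72, array([ 0.5627, -0.112 ,  0.0472]))]
scene carrier_top [(0.71, array([ 0.5602, -0.1093,  0.0526]))]
side press_block [(0.74, array([ 0.5642, -0.1101,  0.0815]))]
side carrier [(0.81, array([ 0.5623, -0.106 ,  0.0504]))]
side carrier_top [(0.92, array([ 0.562 , -0.1093,  0.0479]))]
```

View pics/both7.png

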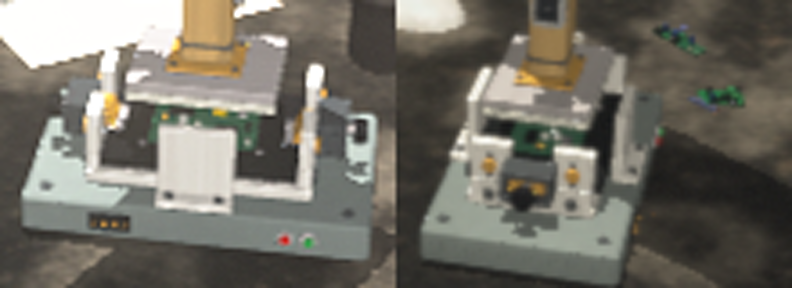

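The carrier stays down: its top is at about 50 mm in both views, and it was at 77. Next I'll lift clear, shift 14 cm along −x of the tool to the robot side, and lower.

```bash
python3 -m creep '[0,0,-2,0,0,0,2,0,0,-2,0,0,0,2,-2,0,0,0,0,0,2,-3,0,0,0,0,0,2,-3,0,0,0,0,0,2,-3,0,0,0,0,0,2,-2,0,0,0,0,0,2,-1,0,0,0,0,0,2]'
python3 -m creep '[0,0,1.5,0,0,0,2,0,0,2,0,0,0,2,0,0,2,0,0,0,2,0,0,2,0,0,0,2,0,0,2,0,0,0,2,0,0,1.5,0,0,0,2,0,0,0.5,0,0,0,2,0,0,0,0,0,0,2]'
python3 - <<'E'
from h import *
for c in("scene","side"):
    read_camera(c);print(c,spot(c,"press_block")[:1],spot(c,"carrier_top")[:1])
print(observe()["tool_pos"])
E
```

```text
time_s: 29.05
tool_pos: [0.4261, -0.1554, 0.1799]
tcp_rot: [[0.944, 0.329, -0.002], [0.329, -0.944, -0.001], [-0.002, 0.001, -1.0]]
contact_force: [0.7, -0.0, -5.1]
width: 0.0313
gripper_force: 101.4
time_s: 29.85
tool_pos: [0.4273, -0.155, 0.0645]
tcp_rot: [[0.944, 0.33, -0.002], [0.33, -0.944, -0.001], [-0.002, -0.0, -1.0]]
contact_force: [0.3, 1.0, -4.7]
width: 0.0311
gripper_force: 101.1
scene [] [(0.65, array([ 0.5581, -0.1076,  0.0554]))]
side [(0.6, array([ 0.4297, -0.1564,  0.009 ]))] [(0.8, array([ 0.5624, -0.1122,  0.0488]))]
[ 0.42786688 -0.15534771  0.06545865]
```

```bash
python3 -m creep '[0,0,0.2,0,0,0,2,0,0,0.2,0,0,0,2,0,0,0.15,0,0,0,2,0,0,0.1,0,0,0,2,0,0,0.1,0,0,0,2,0,0,0,0,0,0,2,0,0,0,0,0,0,2,0,0,0,0,0,0,2]'
```

```text
time_s: 30.95
tool_pos: [0.4273, -0.1552, 0.0577]
tcp_rot: [[0.944, 0.329, -0.001], [0.329, -0.944, -0.001], [-0.002, 0.001, -1.0]]
contact_force: [-3.8, 2.8, 5.1]
width: 0.0309
gripper_force: 102.4
```

Block down on the worktop. Release, rise, and look.

```bash
python3 -m creep '[0,0,0,0,0,0,4,0,0,0,0,0,0,6,0,0,0,0,0,0,8,0,0,0,0,0,0,8.5,0,0,0,0,0,0,8.5,0,0,-0.5,0,0,0,8.5,0,0,-2,0,0,0,8.5,0,0,-3,0,0,0,8.5]'
python3 -m creep '[0,0,-3,0,0,0,8.5,0,0,-3,0,0,0,8.5,0,0,-3,0,0,0,8.5,0,0,-3,0,0,0,8.5,0,0,-3,0,0,0,8.5,0,0,-1,0,0,0,8.5,0,0,0,0,0,0,8.5,0,0,0,0,0,0,8.5]'
python3 - <<'E'
from h import *
for c in("scene","side","wrist"):
    im=read_camera(c);cv2.imwrite(f"pics/{c}8.png",im)
    for l in("press_block","press_handle","carrier_top"):print(c,l,spot(c,l)[:1])
a=cv2.resize(cv2.imread("pics/scene8.png")[190:320,220:390],(400,306));b=cv2.resize(cv2.imread("pics/side8.png")[150:280,270:440],(400,306));w_=cv2.resize(im,(400,300))
cv2.imwrite("pics/all8.png",np.vstack([np.hstack([a,b])[:300],np.hstack([w_,cv2.resize(im[100:310,280:560],(400,300))])]))
E
```

```text
time_s: 31.75
tool_pos: [0.4265, -0.1548, 0.1123]
tcp_rot: [[0.944, 0.329, -0.004], [0.329, -0.944, -0.0], [-0.004, -0.001, -1.0]]
contact_force: [0.6, -0.4, -0.2]
width: 0.0848
gripper_force: 0.0
time_s: 32.55
tool_pos: [0.4274, -0.1549, 0.2714]
tcp_rot: [[0.944, 0.329, -0.002], [0.329, -0.944, -0.001], [-0.002, -0.0, -1.0]]
contact_force: [-0.6, -0.5, -0.6]
width: 0.0853
gripper_force: 0.0
scene press_block [(0.8, array([ 0.4261, -0.1532, -0.0033]))]
scene press_handle [(0.61, array([ 0.4276, -0.1525,  0.0786]))]
scene carrier_top [(0.64, array([ 0.5587, -0.1083,  0.0503]))]
side press_block [(0.67, array([ 0.4271, -0.1571,  0.0024]))]
side press_handle [(0.91, array([ 0.4298, -0.1568,  0.075 ]))]
side carrier_top [(0.91, array([ 0.5624, -0.1123,  0.0501]))]
wrist press_block [(0.8, array([ 0.4289, -0.1566,  0.0017]))]
wrist press_handle [(0.72, array([ 0.4279, -0.1528,  0.0771]))]
wrist carrier_top [(0.82, array([ 0.5654, -0.1114,  0.0519]))]
```

View pics/all8.png

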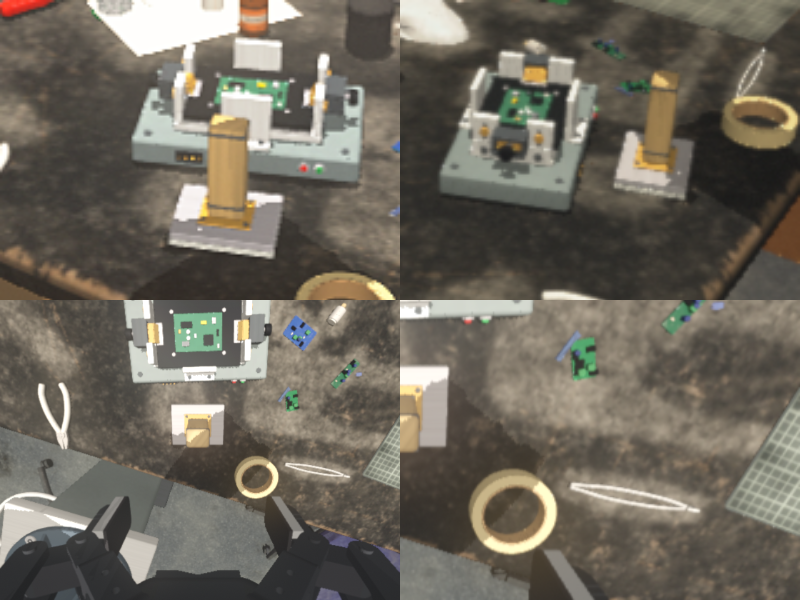

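The views show the block upright beside the jig, with the gripper clear. The carrier is down and level, and both brass noses lie over its ends.

```bash
python3 -c "
from bench import *
print(sign_off())"
```

```text
the job is handed in; nothing more can be done
None
```

The job is handed in: I stood the press block up, retook it from above and pressed the carrier onto its stops with about 26 N. In the final views the carrier is level under both bolts, and the block stands upright beside the jig, released, after about 33 of the 64 s.

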